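# Shut and bolt the bench chest

### The job

Shut the yellow slide hatch in the top of the blue steel chest completely: it lies flush and has no handle, so press on it and drag it away from you. Then shoot the barrel bolt across so that it locks the hatch, and turn its red-knobbed handle down into the notch of the steel rail until it lies flat. Leave the tape measure, the paint tin and the white carton beside the chest where they stand.

Things in the scene. Friction and masses are not known exactly. Their poses are not given: they have to be found in the camera images.
- chest: Blue steel chest fixed to the bench, 260 mm deep (x), 360 wide (y), top face at z 90. Origin: centre of its underside; x away from the robot, y left, z up. 'Chest' positions below are mm in this frame. Right of the bolt a grey keeper housing, x -40 to 100, y -40 to -4, up to z 150, takes the rod's end. The rod, 14 mm thick, lies along y at x 35, z 120.
- shelf_edge (a point): Middle of the lower front edge of the plywood shelf over the chest's rear, at chest (29, 0, 288); the shelf is 360 mm wide and reaches back from here. It overhangs the bolt, so an upright gripper cannot reach the standing handle: come in tilted about 30 degrees, the gripper's body leaning back toward the robot.
- hatch_window (a point): Centre of the hatch's window at the height of the chest top, chest (-15, -100, 90); window 90 mm (x) by 110 mm (y), the sheet 2 mm thick. It does not move with the hatch. Axes as the chest's.
- hatch (a joint): Slide of the yellow ribbed hatch, m: 0 = shut, to 0.05 = open (moved to chest -x). Surface at chest z 87. Open by q it covers the window from x -60 to x 39 mm minus q; its front edge stays under the chest top, so press down and drag to chest +x. Stays where left; slide friction 3 N plus drag, 10 to 15 N of pressure is ample. Not within 4 mm of shut, it blocks the bolt.
- bolt (a joint): Slide of the bolt rod, m: 0 = drawn back, grows as the rod moves right (chest -y), stop at 0.09. The handle stands at chest y = 130 mm minus this. Past 0.04 the rod's end is through the hatch's keeper. The notch is met somewhere between 0.058 and 0.082. Slide friction 3 N plus drag.
- bolt_handle (a joint): Turn of the bolt handle about the rod's axis, rad: 0 = straight up, grows toward the robot and down, 1.571 = flat in the notch, pointing at the robot. Friction (0.08 Nm) holds it where left. Round bar 14 mm thick with a red sleeve 16 mm thick from 42 mm to its round end at 78 mm from the axis. Off the notch it strikes the rail's top edge at about 0.8 rad.
- handle_grip (a point): Centre of the red knob at the end of the bolt handle, 66 mm from the rod's axis. The knob is a disc 28 mm across and 24 mm thick along the chest's y, with two flat faces to pinch, and it swivels freely on a pin along y, so a gripper that pinches it can carry the handle round without turning itself. Moves with the handle.
- notch_nominal (a point): Drawing position of the notch at the rail's top edge, chest (5, 60, 138). The steel rail, 8 mm thick, runs along y at x 5 from about y 30 to 165, with one notch 21 mm wide, open at the top. The rail is adjustable, and the real notch lies up to 12 mm either way along y from this point: feel or look for it.
- tape_measure: Yellow and black tape measure, 37 x 83 x 68 mm, standing on the bench left of the chest; origin at the centre of its underside. Leave alone.
- sample_tin: Small white and dark blue paint tin, 66 mm round, 85 mm high, right of the chest; origin at the centre of its underside. Leave alone.
- white_box: White carton, 63 x 59 x 128 mm, upright, right of the chest; origin at the centre of its underside. Leave alone.

How it is judged:
On the way, in this order (a step that is already met when the one before it is completed fails the run):
1. the hatch is shut to within 5 mm (value of joint hatch below 0.005 m), for 0.2 s.
2. with the hatch shut, the bolt is across by 50 mm or more (value of joint hatch below 0.006 m and value of joint bolt above 0.05 m), for 0.1 s.
3. the handle is down in the notch (all of step 2 and value of joint bolt_handle above 1.35 rad), for 0.2 s.
At the end, for the whole second after the job is handed in: Hatch shut to within 6 mm, bolt at least 50 mm across, handle turned down to at least 1.35 rad (lying in the notch, within about 13 degrees of flat), all at rest; the three bystanders within 30 mm of where they stood (all of step 3 and velocity of joint hatch between -0.02 and 0.02 m/s and velocity of joint bolt between -0.02 and 0.02 m/s and velocity of joint bolt_handle between -0.2 and 0.2 rad/s and distance of each of tape_measure, sample_tin, white_box from where it was at the start of the episode below 0.03 m); the robot touches nothing.
It fails at once if the tape measure is knocked over or shifted by more than 30 mm (distance of tape_measure from where it was at the start of the episode above 0.03 m or angle between tape_measure's own z axis and vertical above 0.5 rad).
It fails at once if the sample tin is knocked over or shifted by more than 30 mm (distance of sample_tin from where it was at the start of the episode above 0.03 m or angle between sample_tin's own z axis and vertical above 0.5 rad).
It fails at once if the white box is knocked over or shifted by more than 30 mm (distance of white_box from where it was at the start of the episode above 0.03 m or angle between white_box's own z axis and vertical above 0.5 rad).
It also fails if it takes over 66 s, if anything falls off the work surface, if the arm or the gripper's body presses on something with over 40 N, if the wrist force passes 120 N, or if a joint passes its speed limit or range.

### The arm

A 6-joint arm with a two-finger parallel gripper is mounted at the origin on a cart in front of the work surface, level with it; the furniture and walls round the work are solid. World frame = base frame: x ahead of the robot, y to its left, z up, the work surface at z = 0. Lengths are in m, angles in rad, forces in N, time in s.
With the tool pointing down it reaches from about 0.35 to 0.775 m from the base axis. Payload 5.5 kg.
Tool frame: the origin (TCP) lies at the very end of the fingers, on their centre line; the grasp point (between the pads) lies env.hold_point_z behind it (env.hold_point_z is the distance from the TCP to the grasp point, in m); z points along the fingers, y is the line along which they close (so a half turn about z gives the same grasp; the last joint's range is limited). The gripper opens to 85 mm and grips with 20 to 120 N. Pads are 22 mm wide; open, the fingers measure 114 mm over their backs; the gripper's body (76 mm by 85 mm) begins 54 mm behind the grasp point. The pads swing forward as they close: fully open they stand 13 mm farther back than shut.
Start: joints at [1.125, 0.313, 0.046, 1.304, 0, 1.431], TCP at [0.173, 0.548, 0.231] pointing down, gripper open.
Joint ranges: [-2.76, 2.76], [-0.86, 1.69], [-1.03, 1.26], [-2.2, 2.34], [-1.47, 1.5], [-3.14, 3.14]. Speed limits (rad/s): [2.57, 2.57, 3.14, 3.14, 3.14, 3.14].

### API

Orientations are given as a unit quaternion [w, x, y, z].
In Python, from workcell import env gives the robot as it stands.
- The arm moves only by the tool carry_out, never from a script. Its argument "steps" is a list of rows, each a list of 3 entries, a list of its own where there are three numbers: the turn, a rotation vector about the tool's x, y, z in degrees, then the shift along the tool's x, y, z in cm, then the closure in counts, from 0 (fully open) to 255 (shut). A call has exactly 8 rows; each row is the pose to reach, as a shift and turn from the pose commanded when the call began, along the tool's axes at that moment; what a row does not reach only later rows make up. A row lasts 1/8 s, in which the tool goes at most 62.5 mm and 10.7 degrees, less where a joint would pass 70% of its speed; a pose out of reach is approached as far as the arm can. A call with a gripper value outside its range is refused whole. The fingers move at their own pace and stop on an object; "force" is the grip in N (left out, the last holds). Time passes only in rows, so rows that repeat a pose let the fingers close, or fill a call up. It gives the time, the measured TCP pose, the force, the opening and the grip force at its end, in the units of the state.
- env.get_state(): the state, without advancing time (a new reading comes with each control period).
- env.read_camera(name): name is "scene" or "top" or "wrist"; returns (picture, depth): 400x640x3 uint8, red, green, blue; 400x640 float32, m along the optical axis (not along the pixel's ray), 0 where there is no reading.
- env.get_calibration(name): a dict with "fx", "fy", "cx", "cy" (pixels), "origin" and "orientation" of the camera in the world. Camera axes: x right, y up, looking along -z (the intrinsics and any distortion apply to the point x, -y, -z); pixel columns grow to the right and rows downward; lengths in m; the calibration is good to about 2 mm. A picture is of the moment at which its call begins: read the wrist's pose just before it. get_calibration takes no time and is no camera call; for the wrist camera it gives the pose at the moment of the call.
- env.hand_in(): hands the job in; it is judged then, once.
The state is a dict: "clock": time; "joint_pos": joint angles; "qvel": joint speeds; "tau": joint torques, N m; "tcp_pos": TCP position; "orientation": TCP orientation; "wrist_force": force on the tool from outside, world axes, zero at the start; "ft_torque": the same for the moment, N m; "finger_gap": finger opening in m; "grip_force": force on a finger pad.
Only numpy, scipy, OpenCV 4.12 (cv2) and the standard library are available. Lean on these libraries where they do the work, as an engineer would, in place of code of your own. Each camera call takes 0.05 s, during which the arm holds its last target. There are 200 camera calls.

## Working session

There is one attempt and no reset: what is moved stays moved. The work goes in short steps, Python scripts to look and compute and a tool call to move; the robot and the scene stay as the last step left them, time stands still between calls to the robot, and variables do not carry over. Pictures are saved under pics/ and viewed, at most 10 in all, crops included, and the job is handed in when it is done.

Besides the shell and the picture viewer there is one more tool, called in YAML: its name, and indented under it one key for each argument. carry_out: Moves the arm, as the interface text tells. Its arguments: {"type":"object","properties":{"steps":{"type":"array","items":{"type":"array"}},"force":{"type":"number"}},"required":["steps"]}

```bash
mkdir -p pics; ls
cat > h.py <<'E'
import numpy as np, cv2
from scipy.spatial.transform import Rotation as R
from workcell import env
def rot(q): return R.from_quat([q[1],q[2],q[3],q[0]])
def cloud(depth,c):
    v,u=np.mgrid[0:400,0:640]
    d=depth
    p=np.stack([(u-c['cx'])/c['fx']*d,-(v-c['cy'])/c['fy']*d,-d],-1)
    return p@rot(c['orientation']).as_matrix().T+np.array(c['origin'])
def look(n,f):
    c=env.get_calibration(n); im,d=env.read_camera(n)
    cv2.imwrite('pics/'+f+'.png',im[:,:,::-1]); np.savez('pics/'+f+'.npz',im=im,d=d,P=cloud(d,c))
    return im,d,cloud(d,c),c
E
python3 - <<'E'
from h import *
print(env.hold_point_z, env.get_state())
ims=[]
for n in ['scene','top']:
    im,d,P,c=look(n,n+'0'); print(n,c)
    ims.append(im)
E
```

```text
pics
0.0187 {'clock': 0.0, 'joint_pos': array([ 1.12538427e+00,  3.14026310e-01,  4.49628538e-02,  1.30360263e+00,
       -2.21295166e-05,  1.43120648e+00]), 'qvel': array([-2.08165394e-03, -4.42579620e-04, -1.31585021e-03,  7.58306879e-05,
        5.39737427e-04, -8.55392610e-04]), 'tau': array([-1.02348866e-03, -4.80628252e+01,  2.98531616e+01,  1.91325950e-02,
       -3.53770774e-04,  2.69994608e-06]), 'tcp_pos': array([0.17290277, 0.54784181, 0.23038754]), 'orientation': array([-2.58975567e-04,  1.52315836e-01,  9.88331428e-01, -8.98361216e-04]), 'wrist_force': array([ 0.99864065, -0.23509127, -0.84936525]), 'ft_torque': array([ 4.71410348e-02, -7.67812171e-06,  8.56542421e-03]), 'grip_force': 0.0, 'finger_gap': 0.0854774083876541}
scene {'fx': 392.209104683341, 'fy': 392.209104683341, 'cx': 320.20529134535127, 'cy': 196.71102074854113, 'origin': array([ 0.0702615 , -0.59693674,  0.72326046]), 'orientation': array([ 0.84657228,  0.43233326, -0.14553247, -0.27426925])}
top {'fx': 372.0146201629815, 'fy': 372.0146201629815, 'cx': 311.13265897939925, 'cy': 204.30821006737528, 'origin': array([0.34078397, 0.03617039, 1.11167588]), 'orientation': array([-0.70300339, -0.05357506,  0.06118174,  0.70652158])}
```

View pics/scene0.png

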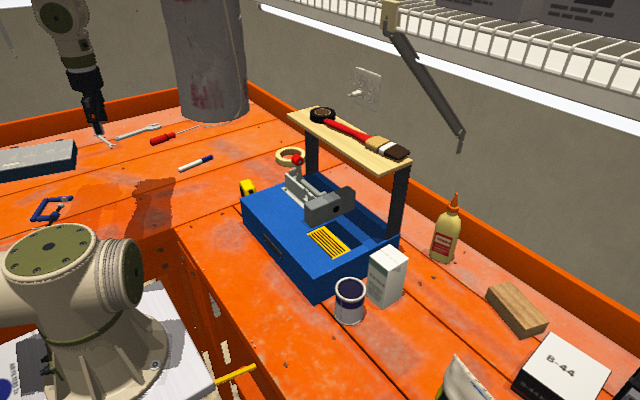

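View pics/top0.png

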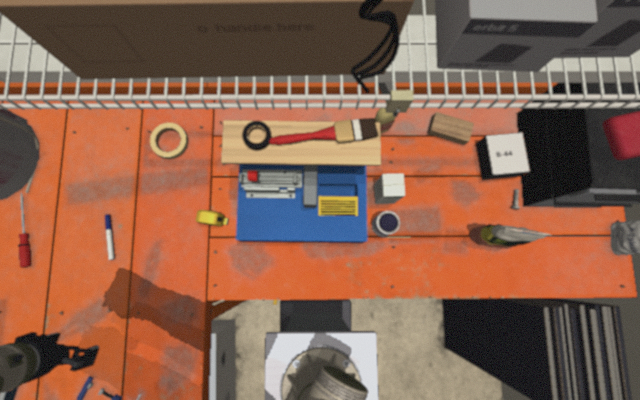

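The scene view shows the blue chest (about 310,245) with the bolt and its red knob at (297,160). The yellow hatch is at (328,242), the tin at (349,300) and the carton at (386,277). In the top view the knob is at (253,176), the hatch at (338,205), and the front chest edge runs from (237,241) to (366,241).

```bash
cat > m1.py <<'E'
from h import *
def ray(n,u,v):
    c=env.get_calibration(n); d=np.array([(u-c['cx'])/c['fx'],-(v-c['cy'])/c['fy'],-1]); return np.array(c['origin']),rot(c['orientation']).apply(d)
def two(a,b):
    (o1,d1),(o2,d2)=a,b
    s=np.linalg.lstsq(np.stack([d1,-d2],1),o2-o1,rcond=None)[0]
    p,q=o1+s[0]*d1,o2+s[1]*d2
    return (p+q)/2,np.linalg.norm(p-q)
K={}
for n in ['top','scene']:
    z=np.load(f'pics/{n}0.npz'); im,P=z['im'],z['P']
    hsv=cv2.cvtColor(im,cv2.COLOR_RGB2HSV); H,S,V=[hsv[...,i].astype(int) for i in range(3)]
    x,y,Z=P[...,0],P[...,1],P[...,2]
    b=(H>100)&(H<125)&(S>120)&(Z>.03)&(Z<.13)&(x>.3)&(x<.8)&(abs(y)<.35)
    t=b&(Z>.08)&(Z<.1)
    print(n,'blue z med',np.median(Z[t]),t.sum())
    m=t.astype(np.uint8); k=max(cv2.findContours(m,0,1)[0],key=cv2.contourArea)
    Q=P[k[:,0,1],k[:,0,0]][:,:2].astype(np.float32)
    r=cv2.minAreaRect(Q); print(r, cv2.boxPoints(r))
    # front edge and left edge
    f=[]
    for yy in np.arange(-.16,.2,.02):
        s=t&(abs(y-yy)<.004)
        if s.sum()>3: f.append((yy,x[s].min()))
    print('front',np.round(f,3).tolist())
    g=[]
    for xx in np.arange(.42,.66,.02):
        s=t&(abs(x-xx)<.004)
        if s.sum()>3: g.append((xx,y[s].min(),y[s].max()))
    print('sides',np.round(g,3).tolist())
    yl=(H>18)&(H<35)&(S>150)&(V>120)&(Z>.06)&(Z<.12)&(y<.05)&(x>.4)&(y>-.2)
    print('yellow',P[yl].min(0),P[yl].max(0),yl.sum())
    rd=(((H<6)|(H>174))&(S>170)&(V>60)&(Z>.13)&(Z<.24)&(x>.4)&(x<.8)&(y>-.05)&(y<.3))
    nn,l,st,ce=cv2.connectedComponentsWithStats(rd.astype(np.uint8))
    for i in range(1,nn):
        if st[i,4]>8: print('red',st[i],ce[i],np.median(P[l==i],0))
    i=1+np.argmax(st[1:,4]); K[n]=ray(n,*ce[i])
print(two(K['top'],K['scene']))
E
python3 m1.py
```

```text
top blue z med 0.09088343935821785 5785
((0.5138324499130249, 0.05020973086357117), (0.3544452488422394, 0.2118227630853653), 89.05216217041016) [[ 0.4050039  -0.12523663]
 [ 0.6167977  -0.12874064]
 [ 0.622661    0.22565609]
 [ 0.4108672   0.2291601 ]]
front [[-0.12, 0.408], [-0.1, 0.406], [-0.08, 0.406], [-0.06, 0.406], [-0.04, 0.407], [-0.02, 0.409], [-0.0, 0.409], [0.02, 0.409], [0.04, 0.409], [0.06, 0.409], [0.08, 0.409], [0.1, 0.409], [0.12, 0.409], [0.14, 0.41], [0.16, 0.41], [0.18, 0.41]]
sides [[0.42, -0.125, 0.228], [0.44, -0.123, 0.226], [0.46, -0.124, 0.227], [0.48, -0.125, 0.227], [0.5, -0.125, 0.228], [0.52, -0.126, 0.225], [0.54, -0.127, 0.226], [0.56, -0.127, 0.226], [0.58, -0.125, 0.005], [0.6, -0.125, 0.005], [0.62, -0.046, 0.222]]
yellow [ 0.47997516 -0.10115439  0.08346496] [0.52984148 0.00289384 0.09357073] 645
red [249 171   8  10  75] [252.57333333 175.34666667] [0.5650549  0.17230822 0.1979064 ]
scene blue z med 0.09020576680364123 6050
((0.536210834980011, 0.052769169211387634), (0.3644663989543915, 0.2595096230506897), 89.16571807861328) [[ 0.40381637 -0.127
[... 194 characters left out ...]
.0, 0.406], [0.02, 0.407], [0.04, 0.406], [0.06, 0.408], [0.08, 0.407], [0.1, 0.408], [0.12, 0.408], [0.14, 0.408], [0.16, 0.409], [0.18, 0.408]]
sides [[0.42, -0.126, 0.235], [0.44, -0.169, 0.233], [0.46, -0.127, 0.234], [0.48, -0.127, 0.227], [0.5, -0.128, 0.23], [0.52, -0.127, 0.228], [0.54, -0.129, 0.231], [0.56, -0.129, 0.016], [0.58, -0.129, 0.014], [0.6, -0.129, 0.015], [0.62, -0.129, 0.225], [0.64, -0.129, 0.225], [0.66, -0.13, 0.222]]
yellow [ 0.47715073 -0.0989034   0.08498918] [0.53102971 0.00946438 0.09103665] 512
red [292 154  11  12  97] [296.74226804 159.43298969] [0.5600123  0.16973858 0.19165803]
(array([0.56540021, 0.17521424, 0.18837295]), np.float64(0.004312223553062905))
```

```bash
cat > plan.py <<'E'
# usage: plan.py "last row turn(3) shift(3)" or "-" (use measured) ; then targets x y z(chest mm) tilt(deg)
import sys,json; from h import *
C0=np.array([.536,.0505,0]); CR=R.from_euler('z',-.8,degrees=True)
def tgt(x,y,z,t):
    c,s=np.cos(np.radians(t)),np.sin(np.radians(t))
    return C0+CR.apply(np.array([x,y,z])/1e3), CR*R.from_matrix(np.array([[-c,0,s],[0,1,0],[-s,0,-c]]))
s=env.get_state()
def rel(p): return CR.inv().apply(np.array(p)-C0)*1e3
print('t',round(s['clock'],2),'meas chest',rel(s['tcp_pos']).round(1),'F',CR.inv().apply(s['wrist_force']).round(1),'gap',round(s['finger_gap'],4),'grip',round(s['grip_force'],1),'q',s['joint_pos'].round(2))
if __name__=='__main__':
    if sys.argv[1]=='-': p,o=np.array(s['tcp_pos']),rot(s['orientation'])
    else:
        j=json.load(open('cmd.json')); p,o=np.array(j[0]),R.from_quat(j[1])
        if sys.argv[1]!='=':
            a=list(map(float,sys.argv[1].split())); p,o=p+o.apply(np.array(a[3:])/100),o*R.from_rotvec(a[:3],degrees=True)
    json.dump([p.tolist(),o.as_quat().tolist()],open('cmd.json','w'))
    zt=o.as_matrix()[:,2]; print('cmd chest',rel(p).round(1),'z',zt.round(3),'y',o.as_matrix()[:,1].round(3))
    for g in sys.argv[2:]:
        tp,to=tgt(*map(float,g.split()))
        print(g,'->',(o.inv()*to).as_rotvec(degrees=True).round(1),(o.inv().apply(tp-p)*100).round(2))
E
python3 plan.py - "-120 180 260 0" "-75 60 250 30" "-40 -100 200 30"
```

```text
t 0.1 meas chest [-370.   492.3  230.5] F [-0.9 -0.2  0.6] gap 0.0853 grip 0.0 q [1.13 0.31 0.05 1.3  0.   1.43]
cmd chest [-370.   492.3  230.5] z [-0.001 -0.001 -1.   ] y [ 0.301  0.954 -0.002]
-120 180 260 0 -> [ -0.1  -0.  -16.7] [-32.93 -22.72  -2.92]
-75 60 250 30 -> [ -4.5 -29.8 -16.3] [-40.69 -32.92  -1.91]
-40 -100 200 30 -> [ -4.5 -29.8 -16.3] [-48.65 -47.22   3.11]
```

carry_out:
  steps:
    - [[0,0,-16.3],[-33,-23,-3],0]
    - [[0,0,-16.3],[-33,-23,-3],0]
    - [[-4.5,-29.8,-16.3],[-40.5,-33,-2],0]
    - [[-4.5,-29.8,-16.3],[-40.5,-33,-2],0]
    - [[-4.5,-29.8,-16.3],[-40.5,-33,-2],0]
    - [[-4.5,-29.8,-16.3],[-40.5,-33,-2],0]
    - [[-4.5,-29.8,-16.3],[-40.5,-33,-2],0]
    - [[-4.5,-29.8,-16.3],[-40.5,-33,-2],0]

```text
clock: 1.1
tcp_pos: [0.446, 0.1328, 0.2508]
orientation: [0.26, 0.007, 0.966, -0.0]
wrist_force: [1.0, 1.5, 0.5]
finger_gap: 0.0853
grip_force: 0.0
```

```bash
python3 plan.py "-4.5 -29.8 -16.3 -40.5 -33 -2"; python3 -c "
from h import *
im,d,P,c=look('wrist','w1'); print(c)"; python3 plan.py = "-45 -100 200 30" "-35 -100 97 30"  "-35 -100 87 30"
```

```text
t 1.1 meas chest [-91.2  81.1 250.8] F [0.9 1.5 0.5] gap 0.0853 grip 0.0 q [ 0.18 -0.31 -0.67  0.69 -0.09  0.17]
cmd chest [-77.1  59.7 250.9] z [ 0.5   -0.006 -0.866] y [0.014 1.    0.001]
{'fx': 337.8949575013889, 'fy': 337.8949575013889, 'cx': 315.7964813593453, 'cy': 194.26409955385355, 'origin': array([0.30204552, 0.1342766 , 0.33260937]), 'orientation': array([ 0.64773821, -0.29423269, -0.29254027,  0.63896989])}
t 1.15 meas chest [-86.4  72.6 251.9] F [ 2.6 -0.8  1. ] gap 0.0854 grip 0.0 q [ 0.16 -0.31 -0.67  0.68 -0.09  0.16]
cmd chest [-77.1  59.7 250.9] z [ 0.5   -0.006 -0.866] y [0.014 1.    0.001]
-45 -100 200 30 -> [ 0. -0. -0.] [ -0.24 -15.98   6.01]
-35 -100 97 30 -> [ 0. -0. -0.] [  4.05 -15.98  15.43]
-35 -100 87 30 -> [ 0. -0. -0.] [  4.55 -15.99  16.29]
```

View pics/w1.png

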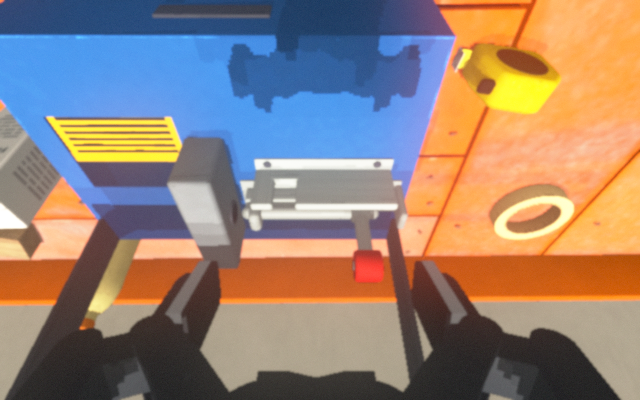

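The wrist view shows the rail's bright notch at about (273–297, 180–198). The red knob is at (369,266), and the hatch is at (118,140) with the dark gap behind it.

Run:
```python
import sys; sys.argv=['x']
from plan import *
z=np.load('pics/w1.npz'); im,P=z['im'],z['P']
C=CR.inv().apply((P.reshape(-1,3)-C0)).reshape(P.shape)*1e3
np.save('pics/C1.npy',C)
for v in range(164,214,4):
    print(v,[(u,*C[v,u].round(0).astype(int).tolist(),int(im[v,u].mean())) for u in range(262,308,5)])
hsv=cv2.cvtColor(im,cv2.COLOR_RGB2HSV); H,S=hsv[...,0].astype(int),hsv[...,1]
rd=((H<5)|(H>175))&(S>180)&(C[...,2]>140)&(C[...,2]<230)&(abs(C[...,0])<90)
print(rd.sum(),C[rd].min(0),np.median(C[rd],0),C[rd].max(0), np.argwhere(rd).min(0),np.argwhere(rd).max(0))
yl=(H>18)&(H<35)&(S>150)&(C[...,2]>60)&(C[...,2]<120)&(abs(C[...,1])<180)
print('yel',np.percentile(C[yl],[1,50,99],axis=0).round(1))
t=(H>100)&(H<125)&(S>120)&(C[...,2]>70)&(C[...,2]<100)
print('top z',np.median(C[t],0), 'sides',np.percentile(C[t],[.5,99.5],axis=0))
```

```text
t 1.15 meas chest [-86.4  72.6 251.9] F [ 2.6 -0.8  1. ] gap 0.0854 grip 0.0 q [ 0.16 -0.31 -0.67  0.68 -0.09  0.16]
164 [(262, -4, 29, 93, 232), (267, -4, 34, 93, 138), (272, -3, 38, 92, 241), (277, -4, 44, 93, 250), (282, -3, 48, 91, 250), (287, -3, 53, 92, 250), (292, -5, 58, 93, 250), (297, -5, 63, 93, 250), (302, -4, 68, 92, 250), (307, -4, 73, 93, 249)]
168 [(262, 2, 28, 92, 226), (267, 1, 33, 93, 210), (272, 1, 38, 93, 225), (277, 2, 43, 92, 227), (282, 2, 48, 92, 229), (287, 2, 53, 92, 231), (292, 2, 58, 92, 232), (297, 1, 63, 93, 233), (302, 2, 68, 92, 227), (307, 1, 73, 93, 225)]
172 [(262, 3, 28, 97, 143), (267, 4, 33, 96, 141), (272, 3, 38, 97, 141), (277, 3, 43, 97, 140), (282, 3, 48, 97, 140), (287, 3, 53, 96, 141), (292, 3, 58, 97, 142), (297, 3, 63, 97, 142), (302, 2, 68, 98, 147), (307, 2, 73, 97, 145)]
176 [(262, 3, 29, 102, 141), (267, 3, 34, 102, 140), (272, 3, 39, 102, 146), (277, 3, 44, 102, 144), (282, 2, 49, 103, 144), (287, 2, 54, 103, 144), (292, 3, 58, 102, 143), (297, 3, 63, 103, 144), (302, 4, 68, 101, 143), (307, 3, 73, 102, 144)]
180 [(262, 3, 30, 108, 
[... 1882 characters left out ...]
155), (297, 8, 64, 138, 236), (302, 8, 69, 138, 244), (307, 8, 73, 138, 243)]
212 [(262, 30, 28, 126, 217), (267, 32, 33, 124, 224), (272, 31, 38, 125, 224), (277, 31, 43, 125, 226), (282, 31, 48, 125, 226), (287, 30, 53, 125, 226), (292, 31, 58, 125, 226), (297, 30, 63, 125, 224), (302, 32, 68, 124, 225), (307, 31, 73, 125, 222)]
747 [ 13.27967999 113.8970285  179.85477863] [ 17.84060752 125.73962188 194.35803184] [ 32.51569211 138.15169195 201.04684457] [252 354] [281 383]
yel [[ -54.2 -153.4   86.7]
 [ -29.5 -102.8   88.1]
 [  -3.7  -47.7   89.6]]
top z [-89.82518463   9.75835876  90.39943258] sides [[-128.75081526 -175.74278069   71.19745033]
 [  55.06121005  169.71035568   92.01283036]]
```

```bash
python3 plan.py = "-30 -100 200 30" "-20 -100 103 30"  "-20 -100 87 30"
```

```text
t 1.15 meas chest [-86.4  72.6 251.9] F [ 2.6 -0.8  1. ] gap 0.0854 grip 0.0 q [ 0.16 -0.31 -0.67  0.68 -0.09  0.16]
cmd chest [-77.1  59.7 250.9] z [ 0.5   -0.006 -0.866] y [0.014 1.    0.001]
-30 -100 200 30 -> [ 0. -0. -0.] [ -1.54 -15.98   6.75]
-20 -100 103 30 -> [ 0. -0. -0.] [  2.45 -15.98  15.66]
-20 -100 87 30 -> [ 0. -0. -0.] [  3.25 -15.99  17.04]
```

carry_out:
  steps:
    - [[0,0,0],[-1.5,-16,6.7],255]
    - [[0,0,0],[-1.5,-16,6.7],255]
    - [[0,0,0],[-1.5,-16,6.7],255]
    - [[0,0,0],[-1.5,-16,6.7],255]
    - [[0,0,0],[2.4,-16,15.5],255]
    - [[0,0,0],[2.4,-16,15.5],255]
    - [[0,0,0],[2.4,-16,15.5],255]
    - [[0,0,0],[2.4,-16,15.5],255]

```text
clock: 2.15
tcp_pos: [0.5012, -0.0254, 0.1055]
orientation: [0.26, 0.006, 0.966, -0.001]
wrist_force: [-0.5, -0.2, 0.4]
finger_gap: 0.0
grip_force: 0.0
```

```bash
python3 plan.py "0 0 0 2.4 -16 15.5" "-20 -100 95 30" "-20 -100 91 30"  "-20 -100 88 30"
```

```text
t 2.15 meas chest [-33.7 -76.4 105.5] F [-0.4 -0.2  0.4] gap 0.0 grip 0.0 q [-0.3  -0.09 -0.91  0.24  0.14 -0.25]
cmd chest [ -20.4 -100.2  104.6] z [ 0.5   -0.006 -0.866] y [0.014 1.    0.001]
-20 -100 95 30 -> [ 0. -0. -0.] [0.45 0.02 0.85]
-20 -100 91 30 -> [ 0. -0. -0.] [0.65 0.01 1.2 ]
-20 -100 88 30 -> [ 0. -0. -0.] [0.8  0.01 1.45]
```

carry_out:
  steps:
    - [[0,0,0],[0,0,0],255]
    - [[0,0,0],[0,0,0],255]
    - [[0,0,0],[0,0,0],255]
    - [[0,0,0],[0.4,0,0.8],255]
    - [[0,0,0],[0.5,0,1],255]
    - [[0,0,0],[0.6,0,1.2],255]
    - [[0,0,0],[0.6,0,1.2],255]
    - [[0,0,0],[0.6,0,1.2],255]

```text
clock: 3.15
tcp_pos: [0.5022, -0.026, 0.0913]
orientation: [0.26, 0.007, 0.966, -0.001]
wrist_force: [0.6, 1.1, 3.3]
finger_gap: -0.0001
grip_force: 1.8
```

```bash
python3 plan.py "0 0 0 0.6 0 1.2" "-20 -100 88 30" "30 -100 90 30"
```

```text
t 3.15 meas chest [-32.8 -77.   91.3] F [0.6 1.1 3.3] gap -0.0001 grip 1.8 q [-0.3  -0.06 -0.93  0.19  0.14 -0.25]
cmd chest [ -19.6 -100.1   91.2] z [ 0.5   -0.006 -0.866] y [0.014 1.    0.001]
-20 -100 88 30 -> [ 0. -0. -0.] [0.2  0.01 0.25]
30 -100 90 30 -> [ 0. -0. -0.] [-4.23  0.02  2.58]
```

```bash
python3 plan.py - "-30 -100 97 30" "-25 -100 91 30" "-25 -100 89 30" "30 -100 89 30"
```

```text
t 3.15 meas chest [-32.8 -77.   91.3] F [0.6 1.1 3.3] gap -0.0001 grip 1.8 q [-0.3  -0.06 -0.93  0.19  0.14 -0.25]
cmd chest [-32.8 -77.   91.3] z [ 0.502 -0.005 -0.865] y [0.014 1.    0.002]
-30 -100 97 30 -> [ 0.1  0.1 -0. ] [-0.53 -2.3  -0.36]
-25 -100 91 30 -> [ 0.1  0.1 -0. ] [-0.66 -2.3   0.41]
-25 -100 89 30 -> [ 0.1  0.1 -0. ] [-0.56 -2.3   0.59]
30 -100 89 30 -> [ 0.1  0.1 -0. ] [-5.31 -2.3   3.35]
```

carry_out:
  steps:
    - [[0,0,0],[-0.5,0,-0.4],255]
    - [[0,0,0],[-0.5,-2.3,-0.4],255]
    - [[0,0,0],[-0.5,-2.3,-0.4],255]
    - [[0,0,0],[-0.6,-2.3,0.4],255]
    - [[0,0,0],[-0.6,-2.3,0.6],255]
    - [[0,0,0],[-0.6,-2.3,0.6],255]
    - [[0,0,0],[-0.6,-2.3,0.6],255]
    - [[0,0,0],[-0.6,-2.3,0.6],255]

```text
clock: 4.15
tcp_pos: [0.5126, -0.0494, 0.0912]
orientation: [0.263, 0.006, 0.965, -0.001]
wrist_force: [1.2, 0.1, 9.3]
finger_gap: -0.0001
grip_force: 4.4
```

```bash
python3 plan.py "0 0 0 -0.6 -2.3 0.6" "-25 -100 87 30" "35 -100 89 30"
```

```text
t 4.15 meas chest [ -22.  -100.2   91.2] F [1.2 0.2 9.3] gap -0.0001 grip 4.4 q [-0.35 -0.04 -0.91  0.19  0.17 -0.3 ]
cmd chest [ -24.6 -100.    89.1] z [ 0.502 -0.005 -0.865] y [0.014 1.    0.002]
-25 -100 87 30 -> [ 0.1  0.1 -0. ] [0.14 0.   0.16]
35 -100 89 30 -> [ 0.1  0.1 -0. ] [-5.15 -0.    3.  ]
```

carry_out:
  steps:
    - [[0,0,0],[0.05,0,0.1],255]
    - [[0,0,0],[-0.65,0,0.5],255]
    - [[0,0,0],[-1.35,0,0.9],255]
    - [[0,0,0],[-2.05,0,1.3],255]
    - [[0,0,0],[-2.75,0,1.7],255]
    - [[0,0,0],[-3.45,0,2.1],255]
    - [[0,0,0],[-4.1,0,2.5],255]
    - [[0,0,0],[-4.1,0,2.5],255]

```text
clock: 5.15
tcp_pos: [0.5608, -0.0501, 0.0909]
orientation: [0.263, 0.006, 0.965, -0.002]
wrist_force: [-6.0, 0.3, 18.4]
finger_gap: 0.0001
grip_force: 9.1
```

```bash
python3 plan.py "0 0 0 -4.1 0 2.5" "35 -100 88 30"; python3 -c "
from h import *
im,d,P,c=look('scene','s2'); cv2.imwrite('pics/s2c.png',cv2.resize(im[150:310,230:430,::-1],None,fx=3,fy=3))"
```

```text
t 5.15 meas chest [  26.2 -100.2   90.9] F [-6.   0.2 18.4] gap 0.0001 grip 9.1 q [-0.31  0.06 -0.82  0.18  0.15 -0.26]
cmd chest [  23.4 -100.    88.1] z [ 0.502 -0.005 -0.865] y [0.014 1.    0.002]
35 -100 88 30 -> [ 0.1  0.1 -0. ] [-1.   -0.    0.59]
```

View pics/s2c.png

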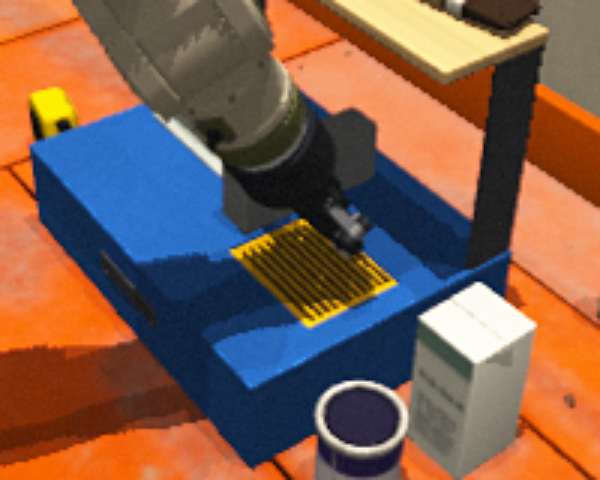

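The crop shows the yellow hatch covering almost the whole window, corners (235,250) to (395,285), with the fingertip at (350,245). I'll drag a little further to reach the stop.

carry_out:
  steps:
    - [[0,0,0],[-0.5,0,0.3],255]
    - [[0,0,0],[-0.8,0,0.5],255]
    - [[0,0,0],[-0.8,0,0.5],255]
    - [[0,0,0],[-0.8,0,0.5],255]
    - [[0,0,0],[-0.8,0,0.5],255]
    - [[0,0,0],[-1.8,0,-2.0],255]
    - [[0,0,0],[-1.8,0,-6.0],0]
    - [[0,0,0],[-1.8,0,-12],0]

```text
clock: 6.2
tcp_pos: [0.5112, -0.0484, 0.199]
orientation: [0.257, 0.007, 0.966, 0.0]
wrist_force: [0.6, -0.3, 1.0]
finger_gap: 0.0361
grip_force: 0.0
```

```bash
python3 plan.py - "-77 60 280 30"
python3 - <<'E'
import sys; sys.argv=['x']
from plan import *
im,d,P,c=look('scene','s3')
C=CR.inv().apply((P.reshape(-1,3)-C0)).reshape(P.shape)*1e3
hsv=cv2.cvtColor(im,cv2.COLOR_RGB2HSV); H,S=hsv[...,0].astype(int),hsv[...,1]
yl=(H>15)&(H<35)&(S>100)&(C[...,2]>75)&(C[...,2]<100)&(C[...,0]>-90)&(C[...,0]<80)&(C[...,1]<-30)
print('yel',np.percentile(C[yl],[.5,50,99.5],axis=0).round(1))
cv2.imwrite('pics/s3c.png',cv2.resize(im[190:290,270:390,::-1],None,fx=4,fy=4))
E
```

```text
t 6.2 meas chest [-23.4 -99.3 199. ] F [ 0.6 -0.3  1. ] gap 0.0361 grip 0.0 q [-0.35 -0.18 -0.71  0.54  0.17 -0.29]
cmd chest [-23.4 -99.3 199. ] z [ 0.497 -0.003 -0.868] y [0.013 1.    0.004]
-77 60 280 30 -> [ 0.2 -0.2 -0.1] [ 0.64 15.96 -9.63]
t 6.2 meas chest [-23.4 -99.3 199. ] F [ 0.6 -0.3  1. ] gap 0.0361 grip 0.0 q [-0.35 -0.18 -0.71  0.54  0.17 -0.29]
yel [[ -59.  -149.6   84.9]
 [ -15.3  -98.4   88. ]
 [  31.6  -41.6   91.1]]
```

View pics/s3c.png

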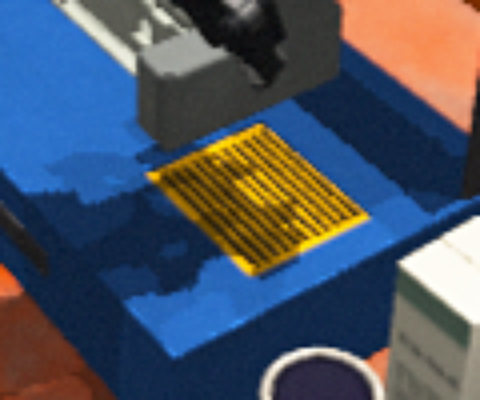

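The crop shows the ribbed hatch filling the whole window, (150,175) to (370,215), so it is shut. Next I go to the knob.

```bash
python3 plan.py - "-60 -60 265 30" "-30 126 275 30"
```

```text
t 6.25 meas chest [-23.2 -99.4 207. ] F [-0.5  1.8  3.7] gap 0.0433 grip 0.0 q [-0.35 -0.19 -0.7   0.55  0.17 -0.3 ]
cmd chest [-23.2 -99.4 207. ] z [ 0.504 -0.006 -0.863] y [0.013 1.    0.001]
-60 -60 265 30 -> [0.1 0.3 0. ] [ 0.25  3.95 -6.86]
-30 126 275 30 -> [0.1 0.3 0. ] [-2.86 22.55 -6.19]
```

carry_out:
  steps:
    - [[0,0.3,0],[0.3,4,-7],0]
    - [[0,0.3,0],[0.3,4,-7],0]
    - [[0,0.3,0],[-2.8,22.5,-6.2],0]
    - [[0,0.3,0],[-2.8,22.5,-6.2],0]
    - [[0,0.3,0],[-2.8,22.5,-6.2],0]
    - [[0,0.3,0],[-2.8,22.5,-6.2],0]
    - [[0,0.3,0],[-2.8,22.5,-6.2],0]
    - [[0,0.3,0],[-2.8,22.5,-6.2],0]

```text
clock: 7.25
tcp_pos: [0.5087, 0.1743, 0.2678]
orientation: [0.256, 0.008, 0.967, -0.001]
wrist_force: [-0.9, -0.3, -0.0]
finger_gap: 0.0855
grip_force: 0.0
```

```bash
cat > knob.py <<'E'
import sys; name=sys.argv[1]; sys.argv=['x']
from plan import *
im,d,P,c=look('wrist',name)
C=CR.inv().apply((P.reshape(-1,3)-C0)).reshape(P.shape)*1e3
np.save('pics/C_'+name+'.npy',C)
hsv=cv2.cvtColor(im,cv2.COLOR_RGB2HSV); H,S=hsv[...,0].astype(int),hsv[...,1]
rd=((H<6)|(H>174))&(S>150)&(C[...,2]>105)&(C[...,2]<230)&(abs(C[...,0])<90)
n,l,st,ce=cv2.connectedComponentsWithStats(rd.astype(np.uint8)); i=1+np.argmax(st[1:,4])
print(st[i],ce[i]); m=l==i
print(np.percentile(C[m],[1,25,50,75,99],axis=0).round(1))
# rail top / notch edges
k=(abs(C[...,2]-138)<3)&(C[...,0]>-3)&(C[...,0]<14)&(C[...,1]>15)&(C[...,1]<110)
print(np.histogram(C[...,1][k],np.arange(15,111,3)))
E
python3 knob.py w4; python3 plan.py -
```

```text
t 7.25 meas chest [-29.  123.4 267.8] F [-0.8 -0.3 -0. ] gap 0.0855 grip 0.0 q [ 0.25 -0.15 -0.51  0.7  -0.13  0.24]
[ 304  189   32   36 1078] [319.42393321 207.05473098]
[[ 14.3 114.8 179.8]
 [ 15.8 120.7 189.3]
 [ 18.4 125.9 194.8]
 [ 23.6 131.7 198.5]
 [ 34.  137.6 200.3]]
(array([ 0,  1, 25, 36, 32, 36, 35, 34, 27,  0,  0,  0,  0,  0,  0,  5, 35,
       35, 35, 35, 38, 34, 35, 36, 37, 33, 36, 36, 38, 34, 35]), array([ 15,  18,  21,  24,  27,  30,  33,  36,  39,  42,  45,  48,  51,
        54,  57,  60,  63,  66,  69,  72,  75,  78,  81,  84,  87,  90,
        93,  96,  99, 102, 105, 108]))
t 7.3 meas chest [-28.8 123.1 268. ] F [-0.5  0.   0.3] gap 0.0855 grip 0.0 q [ 0.25 -0.15 -0.51  0.7  -0.13  0.24]
cmd chest [-28.8 123.1 268. ] z [ 0.496 -0.006 -0.869] y [0.016 1.    0.002]
```

View pics/w4.png

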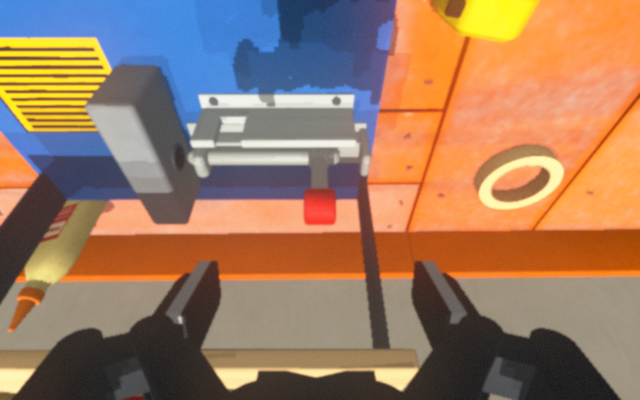

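The wrist view shows the knob at (320,207) between the open fingers, the notch at (232,125), and a dark shelf post starting near (365,165).

```bash
python3 plan.py - "5 126 226.5 30" "36 126 173 30"; python3 -c "
import numpy as np
C=np.load('pics/C_w4.npy')
for v in range(170,340,20): print(v,[C[v,u].round(0).tolist() for u in (364,368,372,376)])"
```

```text
t 7.3 meas chest [-28.8 123.1 268. ] F [-0.5  0.   0.3] gap 0.0855 grip 0.0 q [ 0.25 -0.15 -0.51  0.7  -0.13  0.24]
cmd chest [-28.8 123.1 268. ] z [ 0.496 -0.006 -0.869] y [0.016 1.    0.002]
5 126 226.5 30 -> [ 0.  -0.3 -0.2] [-0.88  0.29  5.28]
36 126 173 30 -> [ 0.  -0.3 -0.2] [-0.92  0.28 11.46]
170 [[40.0, 167.0, 134.0], [42.0, 171.0, 132.0], [172.0, 205.0, 0.0], [173.0, 211.0, -1.0]]
190 [[88.0, 174.0, 115.0], [213.0, 204.0, 2.0], [215.0, 211.0, 0.0], [216.0, 217.0, 0.0]]
210 [[89.0, 171.0, 141.0], [88.0, 175.0, 142.0], [265.0, 217.0, 0.0], [265.0, 223.0, -0.0]]
230 [[103.0, 171.0, 155.0], [87.0, 172.0, 167.0], [87.0, 176.0, 167.0], [320.0, 230.0, 2.0]]
250 [[115.0, 171.0, 171.0], [94.0, 171.0, 184.0], [87.0, 174.0, 188.0], [322.0, 226.0, 41.0]]
270 [[129.0, 171.0, 185.0], [107.0, 171.0, 197.0], [88.0, 172.0, 208.0], [88.0, 175.0, 208.0]]
290 [[347.0, 202.0, 102.0], [118.0, 171.0, 211.0], [99.0, 171.0, 221.0], [86.0, 172.0, 227.0]]
310 [[348.0, 199.0, 135.0], [131.0, 171.0, 225.0], [110.0, 171.0, 234.0], [90.0, 171.0, 242.0]]
330 [[346.0, 196.0, 167.0], [347.0, 202.0, 167.0], [121.0, 171.0, 247.0], [103.0, 172.0, 253.0]]
```

carry_out:
  steps:
    - [[0,0,0],[-0.9,0.3,4],0]
    - [[0,0,0],[-0.9,0.3,8],0]
    - [[0,0,0],[-0.9,0.3,11.4],0]
    - [[0,0,0],[-0.9,0.3,11.4],0]
    - [[0,0,0],[-0.9,0.3,11.4],140]
    - [[0,0,0],[-0.9,0.3,11.4],255]
    - [[0,0,0],[-0.9,0.3,11.4],255]
    - [[0,0,0],[-0.9,0.3,11.4],255]
  force: 40

```text
clock: 8.3
tcp_pos: [0.5739, 0.1778, 0.1753]
orientation: [0.258, 0.007, 0.966, -0.001]
wrist_force: [-1.8, -1.5, 4.9]
finger_gap: 0.0234
grip_force: 44.1
```

```bash
python3 plan.py "0 0 0 -0.9 0.3 11.4"
```

```text
t 8.3 meas chest [ 36.1 127.8 175.3] F [-1.8 -1.5  4.9] gap 0.0234 grip 44.1 q [ 0.23  0.04 -0.58  0.44 -0.12  0.21]
cmd chest [ 35.5 126.2 173.4] z [ 0.496 -0.006 -0.869] y [0.016 1.    0.002]
```

carry_out:
  steps:
    - [[0,0,0],[0,-1,0],255]
    - [[0,0,0],[0,-2.2,0],255]
    - [[0,0,0],[0,-3.4,0],255]
    - [[0,0,0],[0,-4.6,0],255]
    - [[0,0,0],[0,-5.8,0],255]
    - [[0,0,0],[0,-7,0],255]
    - [[0,0,0],[0,-7.4,0],255]
    - [[0,0,0],[0,-7.4,0],255]

```text
clock: 9.3
tcp_pos: [0.5734, 0.1033, 0.1754]
orientation: [0.258, 0.007, 0.966, -0.001]
wrist_force: [-1.2, 2.0, 6.0]
finger_gap: 0.0234
grip_force: 44.4
```

```bash
python3 plan.py "0 0 0 0 -7.4 0"; python3 knob.py w5
```

```text
t 9.3 meas chest [ 36.7  53.3 175.4] F [-1.2  2.   6. ] gap 0.0234 grip 44.4 q [ 0.06 -0.01 -0.64  0.43 -0.03  0.06]
cmd chest [ 35.3  52.2 173.3] z [ 0.496 -0.006 -0.869] y [0.016 1.    0.002]
t 9.3 meas chest [ 36.7  53.3 175.4] F [-1.2  2.   6. ] gap 0.0234 grip 44.4 q [ 0.06 -0.01 -0.64  0.43 -0.03  0.06]
[ 286  244   62   65 3667] [316.0550859 276.32997  ]
[[ 14.7  41.4 176.9]
 [ 16.4  47.3 186.7]
 [ 18.   53.3 192.9]
 [ 21.9  59.3 197.4]
 [ 33.   64.8 200.1]]
(array([ 0,  3, 73, 92, 94, 90, 91, 94, 56,  0,  0,  0,  0,  0,  0, 28, 98,
       90, 89, 96, 97, 91, 90, 95, 89, 94, 96, 94, 93, 94, 89]), array([ 15,  18,  21,  24,  27,  30,  33,  36,  39,  42,  45,  48,  51,
        54,  57,  60,  63,  66,  69,  72,  75,  78,  81,  84,  87,  90,
        93,  96,  99, 102, 105, 108]))
```

View pics/w5.png

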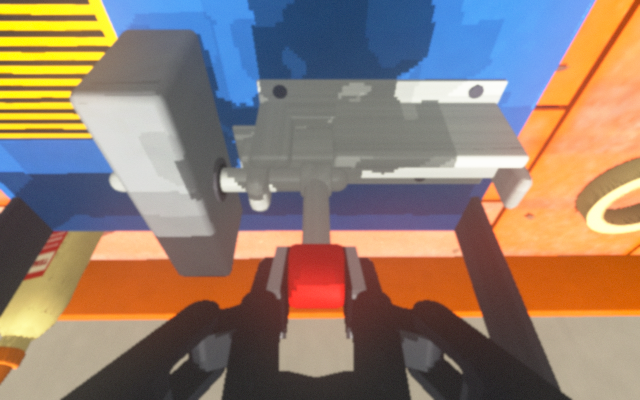

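The wrist view shows the knob held between the pads at (316,276), and the rod through the keeper at (230,180). Knob y is 53 against a notch centre of about 52, so they are nearly aligned. Now I turn the handle down along its arc.

carry_out:
  steps:
    - [[0,0,0],[0,-0.1,0],255]
    - [[0,0,0],[0.7,-0.1,-0.3],255]
    - [[0,0,0],[1.45,-0.1,-0.4],255]
    - [[0,0,0],[2.3,-0.1,-0.5],255]
    - [[0,0,0],[3.1,-0.1,-0.5],255]
    - [[0,0,0],[4.4,-0.1,-0.25],255]
    - [[0,0,0],[5,-0.1,-0.05],255]
    - [[0,0,0],[5,-0.1,-0.05],255]

```text
clock: 10.35
tcp_pos: [0.5266, 0.1036, 0.1475]
orientation: [0.255, 0.007, 0.967, -0.001]
wrist_force: [-5.4, 3.2, 2.5]
finger_gap: 0.0231
grip_force: 44.0
```

```bash
python3 plan.py "0 0 0 5 -0.1 -0.05"
```

```text
t 10.35 meas chest [-10.2  52.9 147.5] F [-5.5  3.1  2.5] gap 0.0231 grip 44.0 q [ 0.07 -0.07 -0.76  0.36 -0.04  0.07]
cmd chest [ -8.4  51.3 148.9] z [ 0.496 -0.006 -0.869] y [0.016 1.    0.002]
```

carry_out:
  steps:
    - [[0,0,0],[0.6,0,0.3],255]
    - [[0,0,0],[1.2,0,0.6],255]
    - [[0,0,0],[1.7,0,1],255]
    - [[0,0,0],[2.2,0,1.45],255]
    - [[0,0,0],[2.65,0,1.95],255]
    - [[0,0,0],[3,0,2.4],255]
    - [[0,0,0],[3.3,0,2.85],255]
    - [[0,0,0],[3.4,0,3.05],255]

```text
clock: 11.35
tcp_pos: [0.5152, 0.1038, 0.1079]
orientation: [0.258, 0.007, 0.966, -0.001]
wrist_force: [-25.2, 1.6, 34.2]
finger_gap: 0.0229
grip_force: 49.2
```

```bash
python3 plan.py "0 0 0 3.4 0 3.05"; python3 knob.py w6
```

```text
t 11.35 meas chest [-21.6  53.  107.9] F [-25.3   1.2  34.2] gap 0.0229 grip 49.2 q [ 0.07 -0.03 -0.85  0.23 -0.04  0.07]
cmd chest [-22.8  51.4 105.6] z [ 0.496 -0.006 -0.869] y [0.016 1.    0.002]
t 11.35 meas chest [-21.6  53.  107.9] F [-25.3   1.2  34.2] gap 0.0229 grip 49.2 q [ 0.07 -0.03 -0.85  0.23 -0.04  0.07]
[ 288  245   58   64 3494] [315.97853463 276.83228392]
[[-43.7  41.6 110. ]
 [-42.3  47.3 119.7]
 [-40.7  52.9 125.7]
 [-37.1  58.6 130.3]
 [-27.7  64.3 133. ]]
(array([ 0,  0,  0,  0,  0,  0, 20, 69, 45,  0,  0,  0,  0,  0,  0, 23, 75,
       69, 30,  0,  0,  0,  0,  0,  0,  0,  0,  0,  0,  0,  0]), array([ 15,  18,  21,  24,  27,  30,  33,  36,  39,  42,  45,  48,  51,
        54,  57,  60,  63,  66,  69,  72,  75,  78,  81,  84,  87,  90,
        93,  96,  99, 102, 105, 108]))
```

View pics/w6.png

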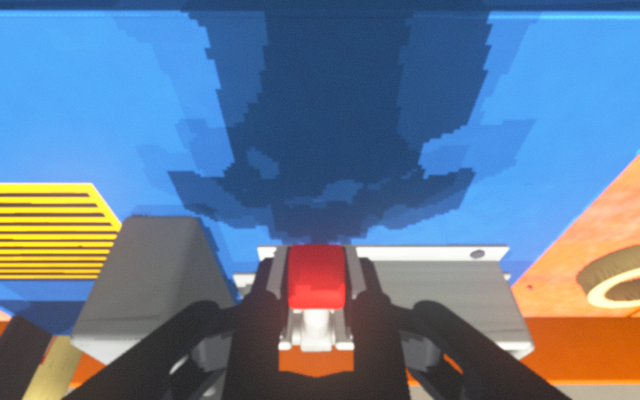

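The knob at (316,277) now sits at z≈119 with the handle in the notch, so it is flat. I'll release it and back off.

carry_out:
  steps:
    - [[0,0,0],[-0.1,0,-0.2],255]
    - [[0,0,0],[-0.1,0,-0.2],0]
    - [[0,0,0],[-0.1,0,-0.2],0]
    - [[0,0,0],[-0.1,0,-0.2],0]
    - [[0,0,0],[-0.1,0,-0.2],0]
    - [[0,0,0],[0,0,-3],0]
    - [[0,0,0],[0,0,-8],0]
    - [[0,0,0],[0,0,-12],0]

```text
clock: 12.4
tcp_pos: [0.4541, 0.1041, 0.2113]
orientation: [0.257, 0.007, 0.966, -0.001]
wrist_force: [0.3, 0.4, 0.5]
finger_gap: 0.0857
grip_force: 0.0
```

```bash
python3 plan.py -; python3 knob.py w7
```

```text
t 12.4 meas chest [-82.7  52.5 211.3] F [0.3 0.4 0.5] gap 0.0857 grip 0.0 q [ 0.08 -0.29 -0.76  0.58 -0.05  0.09]
cmd chest [-82.7  52.5 211.3] z [ 0.496 -0.006 -0.868] y [0.014 1.    0.002]
t 12.4 meas chest [-82.7  52.5 211.3] F [0.3 0.4 0.5] gap 0.0857 grip 0.0 q [ 0.08 -0.29 -0.76  0.58 -0.05  0.09]
[301 180  31  31 798] [316.45739348 194.86215539]
[[-43.5  42.2 118.6]
 [-41.9  47.5 125.1]
 [-39.3  53.5 129.6]
 [-33.3  58.7 133.3]
 [-25.7  63.8 134.8]]
(array([ 0,  0, 23, 32, 34, 28, 31, 31, 14,  0,  0,  0,  0,  0,  0, 10, 33,
       24, 34, 33, 25, 31, 31, 30, 32, 32, 30, 31, 32, 27, 33]), array([ 15,  18,  21,  24,  27,  30,  33,  36,  39,  42,  45,  48,  51,
        54,  57,  60,  63,  66,  69,  72,  75,  78,  81,  84,  87,  90,
        93,  96,  99, 102, 105, 108]))
```

View pics/w7.png

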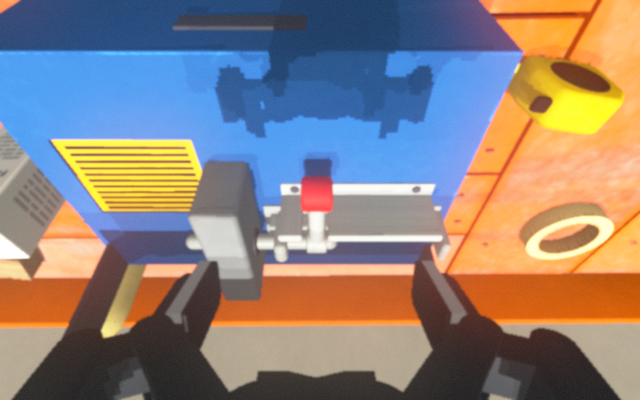

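The gripper is clear. The handle lies flat in the notch with the knob at (316,195), the rod is through the keeper at (240,243), the hatch is shut at (130,175), and the tape measure is undisturbed. Handing in.

```bash
python3 -c "
from workcell import env
print(env.hand_in())"
```

```text
the job is handed in; nothing more can be done
None
```

The hatch is shut, the bolt is across and the handle lies flat in the notch. The arm touched none of the three bystanders, and the job is handed in at about 12.5 s of the 66 s allowed; no verdict was returned.

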